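Close the sieve stack on the shaker and hold it down for the wing nuts

TASK

Finish the sieve stack for grading filings: nest the loose sieve in the one already standing on the shaker, then set the lid on top with its two forked ends round the threaded rods. Press the lid straight down until the sprung platform has sunk about half of its travel (about 8 mm), so that the rod ends stand out above the forks and I can start the wing nuts; do not bottom the springs. Finish while still holding the lid down steadily like that, without letting go of it, and leave the things lying around where they are.

Things in the scene. Friction and masses are not known exactly. Their poses are not given: they have to be found in the camera images.
- sieve_shaker: Grey sieve shaker fixed on the bench, body 124 (x) x 164 (y) x 52 mm high, black control panel on its -x face. Origin: centre of its underside; z up, y along the line of its two upright rods. On its z axis: sprung platform (radius 37 mm) with receiver pan (60 mm wide) fixed on it and the lower sieve in the pan, rim 131 mm above the origin. Straddle the stack along x, across the rods.
- rod_tip_1 (a point): Tip of the +y threaded rod: upright, 6 mm thick, rounded tip, fixed to the shaker body (it does not sink with the platform), 60 mm from the stack's axis, tip 165 mm above the shaker's origin.
- rod_tip_2 (a point): Tip of the -y threaded rod, the same on the other side of the stack.
- shaker_platform (a joint): How far the sprung platform with pan and stack has sunk, in m: 0 at rest, 0.016 on its hard stop; it springs back. Stiffness 700 N/m, preload 8 N, of which platform, pan, sieves and lid (0.54 kg) use about 5 N: it stays at 0 under the stack's weight and sinks 8 mm under about 8 N on the lid.
- lower_sieve_mid (a point): The lower, fine sieve, standing loose in the receiver pan on the shaker (same shape and size as the upper one). The point is on its axis, half-way up, 18 mm above its underside; z up.
- upper_sieve_mid (a point): Loose coarse sieve upright on the bench: open steel cup, 60 mm wide, 36 mm high, 90 g, wall 2.5 mm. Its lowest 7 mm are a 52 mm spigot that drops into the 55 mm mouth below till the shoulder rests on that rim (adds 29 mm). Point: on its axis, 18 mm above its underside, z up; nested it is 29 mm above the lower sieve's point, 142 mm above the shaker's origin with the platform at rest.
- lid_grip (a point): Clamp lid lying on the bench, 140 g: 60 mm disc, 52 mm spigot 7 mm deep beneath, strap 138 mm (y) x 22 x 5 with forked ends (slot 12 mm wide, open outward), black grip bar on top 16 (x) x 48 (y) x 34 mm high. Point: on the axis in the bar, 34 mm above the underside, 21 above the strap, 13 below the bar's top. Seated at rest: 187 mm above the shaker's origin. Half turn is the same.
- wing_nut_1: A steel wing nut, about 38 mm over its wings, lying on the bench near the robot (to be left alone). Origin: centre of its underside.
- wing_nut_2: The second wing nut, the same (to be left alone). Origin: centre of its underside.
- brass_brush: A brass wire brush with a wooden handle, 190 mm long, lying to the left of the shaker (to be left alone).
- third_hand_1: A soldering stand with tweezers, up to 230 mm high, fixed on the heat board to the right of the work, beside the turntable; keep arm and gripper clear of it when crossing over. Origin: under its post.
Not all that is in view belongs to the job. Leave any purple look-alike of the part that bears lower_sieve_mid alone.

How it is judged:
By the outcome, as a careful person would: the job done as asked, in the order asked, and still so for the second after the job is handed in, while the arm keeps its last pose, push and grip.
It also fails if it takes over 51 s, if anything falls off the work surface, if the arm or the gripper's body presses on something with over 40 N, if the wrist force passes 120 N, or if a joint passes its speed limit or range.

ROBOT

A 6-joint arm with a two-finger parallel gripper is mounted at the origin on a cart in front of the work surface, level with it; the furniture and walls round the work are solid. World frame = base frame: x ahead of the robot, y to its left, z up, the work surface at z = 0. Lengths are in mm, angles in rad, forces in N, time in s.
With the tool pointing down it reaches from about 350 to 975 mm from the base axis. Payload 7.1 kg.
Tool frame: the origin (TCP) lies at the very end of the fingers, on their centre line; the grasp point (between the pads) lies 19 mm behind it; z points along the fingers, y is the direction in which the jaws open and shut (so a half turn about z gives the same grasp; the last joint's range is limited). The gripper opens to 88 mm and grips with 3 to 60 N. Pads are 20 mm wide; open, the fingers measure 115 mm over their backs; the gripper's body (75 mm by 178 mm) begins 61 mm behind the grasp point.
Start: joints at [-1.353, 0.423, 1.63, -0, 1.089, -0.019], TCP at [146.64, -607.537, 222.675] pointing down, gripper open.
Joint ranges: [-3, 3], [-0.9, 2.11], [0.09, 2.58], [-1.31, 4.45], [0.11, 2.69], [-2.54, 2.54]. Speed limits (rad/s): [2.39, 2.39, 3.01, 3.14, 3.14, 3.14].

INTERFACE

Orientations are given as a rotation vector (axis times angle).
In Python, from workcell import ctrl, imaging gives the robot as it stands. The module is installed in compiled form; this text tells all that it offers.
- The arm moves only by the shell command python3 -m pendant 'ROWS'. ROWS is JSON, a list of rows, each an object with "turn": the turn, a rotation vector about the world's x, y, z in rad, a list of three; "dp": the shift along the world's x, y, z in m, a list of three; "claw": the finger opening in m, from 0 to 0.0878. A call has 1 to 8 rows; each row is the pose to reach, as a shift and turn from the pose commanded when the call began; what a row does not reach only later rows make up. A row lasts 1/10 s, in which the tool goes at most 50 mm and 8.59 degrees, less where a joint would pass 70% of its speed; a pose out of reach is approached as far as the arm can. A call with a gripper value outside its range is refused whole. The fingers move at their own pace and stop on an object; the grip force is fixed at half the most. Time passes only in rows, so rows that repeat a pose let the fingers close. It gives the time, the measured TCP pose, the force and the opening at its end, in the units of the state.
- ctrl.get_obs(): the state, without advancing time (a new reading comes with each control period).
- imaging.get_image(name): name is "scene" or "side" or "wrist"; returns a dict with "pixels" (400x640x3 uint8, blue, green, red), "fov_y" (degrees; the focal length in pixels is half the picture's height over the tangent of half this angle, whatever the lens; pixels are square), "cx", "cy" (the principal point, pixels), "xyz" and "rotation" of the camera in the world. Camera axes: x right, y up, looking along -z (the intrinsics and any distortion apply to the point x, -y, -z); pixel columns grow to the right and rows downward; lengths in mm; the calibration is good to about 2 mm. A picture is of the moment at which its call begins. There is no depth.
- ctrl.close_job(): hands the job in, once; it reports no verdict.
The state is a dict: "t": time; "qpos": joint angles; "qvel": joint speeds; "joint_torque": joint torques, N m; "ee_pos": TCP position; "orientation": TCP orientation; "ft_force": force on the tool from outside, world axes, zero at the start; "moment": the same for the moment, N m; "width": finger opening in mm.
Only numpy, scipy, OpenCV 4.12 (cv2) and the standard library are available. Lean on these libraries where they do the work, as an engineer would, in place of code of your own. Each camera call takes 0.05 s, during which the arm holds its last target.

## Working session

There is one attempt and no reset: what is moved stays moved. The work goes in short steps, Python scripts to look and compute and a shell command to move; the robot and the scene stay as the last step left them, time stands still between calls to the robot, and variables do not carry over. Pictures are saved under pics/ and viewed, and the job is handed in when it is done.

```bash
mkdir -p pics; ls; cat > h.py <<'E'
import numpy as np, cv2
from workcell import ctrl, imaging
E
python3 - <<'E'
from h import *
o=ctrl.get_obs()
print({k:np.round(v,3).tolist() for k,v in o.items()})
for n in ["scene","side","wrist"]:
    d=imaging.get_image(n)
    cv2.imwrite(f"pics/{n}_0.png",d["pixels"]); 
    print(n,{k:(np.round(v,4).tolist() if k!='pixels' else None) for k,v in d.items()})
    import pickle; pickle.dump(d,open(f"{n}_0.pkl","wb"))
E
```

```text
pics
{'t': 0.0, 'qpos': [-1.353, 0.424, 1.631, 0.0, 1.089, -0.019], 'qvel': [0.001, -0.0, 0.0, -0.001, 0.001, 0.0], 'joint_torque': [-0.002, -54.463, -27.367, 0.064, 0.023, -0.0], 'ee_pos': [146.544, -607.013, 221.896], 'orientation': [-3.118, -0.371, 0.0], 'ft_force': [-0.299, 0.605, 0.476], 'moment': [-0.027, -0.062, -0.025], 'width': 87.715}
scene {'pixels': None, 'fov_y': 53.006, 'cx': 319.3108, 'cy': 199.4458, 'xyz': [86.0005, 907.5405, 653.8245], 'rotation': [0.3118, -1.3055, -2.3736]}
side {'pixels': None, 'fov_y': 44.8866, 'cx': 319.0622, 'cy': 195.4604, 'xyz': [-185.853, 1164.2113, 883.9554], 'rotation': [0.3734, -1.2561, -2.2963]}
wrist {'pixels': None, 'fov_y': 61.1216, 'cx': 319.6795, 'cy': 202.371, 'xyz': [216.3033, -590.0635, 383.441], 'rotation': [-0.2242, 0.1773, -1.3255]}
```

View pics/scene_0.png

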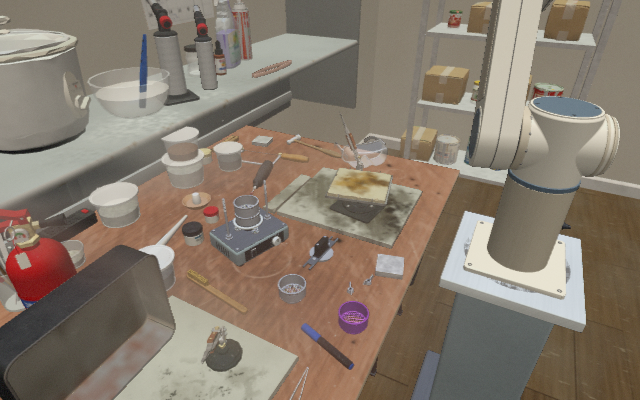

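View pics/side_0.png

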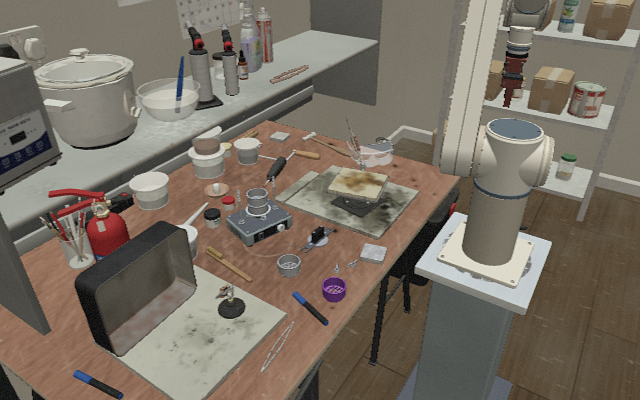

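View pics/wrist_0.png

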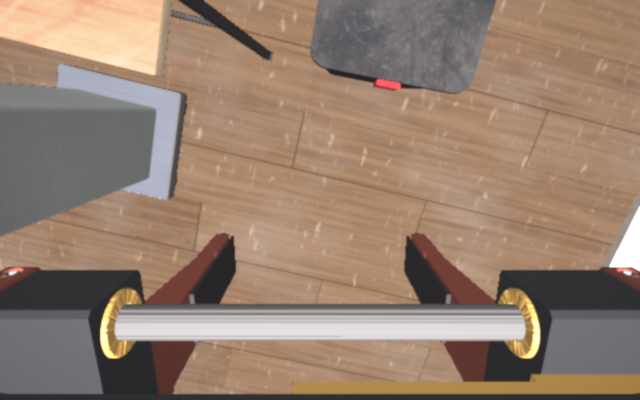

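```bash
python3 - <<'E'
import cv2
a=cv2.imread("pics/scene_0.png")[180:350,180:420]; cv2.imwrite("pics/c1.png",cv2.resize(a,None,fx=3.3,fy=3.3,interpolation=cv2.INTER_CUBIC))
a=cv2.imread("pics/side_0.png")[175:310,190:410]; cv2.imwrite("pics/c2.png",cv2.resize(a,None,fx=3.6,fy=3.6,interpolation=cv2.INTER_CUBIC))
E
```

```text
(no output)
```

View pics/c1.png

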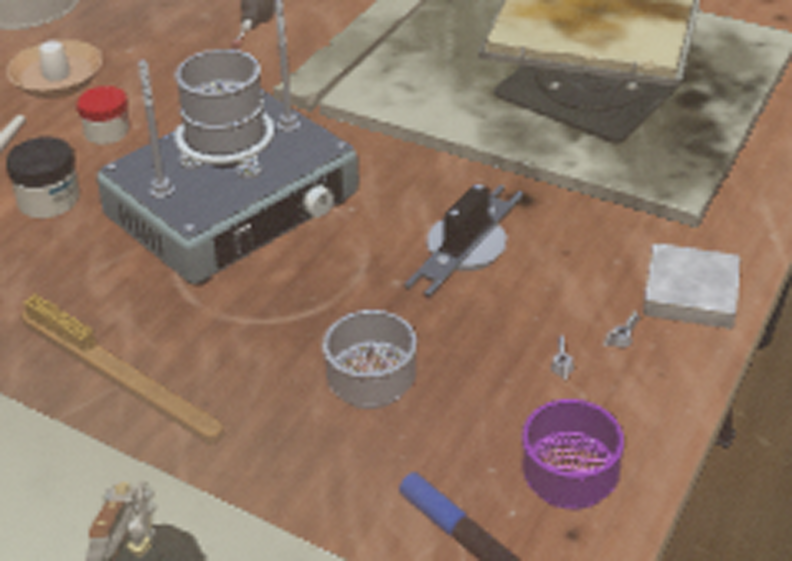

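View pics/c2.png

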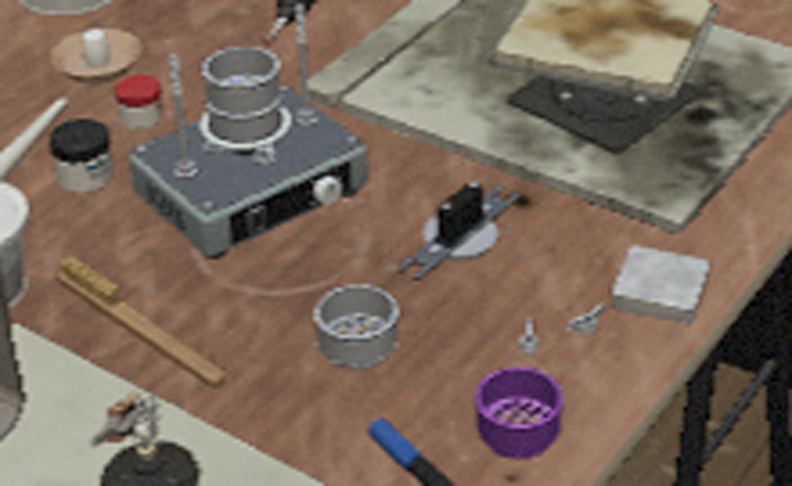

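```bash
cat > h.py <<'E'
import numpy as np, cv2, pickle
from scipy.spatial.transform import Rotation as R
from workcell import ctrl, imaging
def ray(d,u,v):
    f=200/np.tan(np.radians(d["fov_y"])/2)
    c=np.array([(u-d["cx"])/f,-(v-d["cy"])/f,-1.])
    r=R.from_rotvec(np.array(d["rotation"],float)).as_matrix()@c
    return np.array(d["xyz"],float),r/np.linalg.norm(r)
def onz(d,u,v,z):
    o,r=ray(d,u,v); return o+r*(z-o[2])/r[2]
def tri(d1,p1,d2,p2):
    o1,r1=ray(d1,*p1);o2,r2=ray(d2,*p2)
    A=np.array([r1,-r2]).T; s=np.linalg.lstsq(A,o2-o1,rcond=None)[0]
    a,b=o1+r1*s[0],o2+r2*s[1]; return (a+b)/2,np.linalg.norm(a-b)
def proj(d,P):
    f=200/np.tan(np.radians(d["fov_y"])/2)
    c=R.from_rotvec(np.array(d["rotation"],float)).as_matrix().T@(np.array(P,float)-np.array(d["xyz"],float))
    return np.array([d["cx"]+f*c[0]/-c[2], d["cy"]-f*c[1]/-c[2]])
def snap(n,tag):
    d=imaging.get_image(n); cv2.imwrite(f"pics/{n}_{tag}.png",d["pixels"]); pickle.dump(d,open(f"{n}_{tag}.pkl","wb")); return d
def load(n,tag): return pickle.load(open(f"{n}_{tag}.pkl","rb"))
E
python3 - <<'E'
from h import *
s=load("scene",0); t=load("side",0)
c1=lambda X,Y:((X+.5)/3.3-.5+180,(Y+.5)/3.3-.5+180)
c2=lambda X,Y:((X+.5)/3.6-.5+190,(Y+.5)/3.6-.5+175)
for n,a,b,z in [("rim",(370,337),(357,311),36),("purp rim",(573,430),(519,396),36),("rod+y tip",(144,62),(174,55),165),("rod-y tip",(279,-2),(300,5),165),
  ("lower rim",(219,74),(241,66),131),("bar top near corner",(455,212),(452,198),47),("bar top far",(480,188),(470,184),47),("fork near",(418,283),(409,268),26),("fork far",(514,195),(513,196),26),("nut1",(563,370),(529,345),0),("nut2",(618,338),(583,325),0),("disc",(467,240),(461,232),20)]:
    print(n,onz(s,*c1(*a),z).round(0),onz(t,*c2(*b),z).round(0),[np.round(q,0) for q in tri(s,c1(*a),t,c2(*b))])
E
```

```text
rim [429. 365.  36.] [426. 368.  36.] [array([440., 349.,  16.]), np.float64(2.0)]
purp rim [279. 377.  36.] [277. 381.  36.] [array([283., 370.,  25.]), np.float64(3.0)]
rod+y tip [632. 318. 165.] [633. 317. 165.] [array([654., 295., 146.]), np.float64(0.0)]
rod-y tip [600. 200. 165.] [597. 203. 165.] [array([603., 195., 161.]), np.float64(2.0)]
lower rim [611. 265. 131.] [614. 261. 131.] [array([617., 258., 127.]), np.float64(3.0)]
bar top near corner [433. 235.  47.] [435. 225.  47.] [array([439., 221.,  39.]), np.float64(7.0)]
bar top far [430. 202.  47.] [433. 201.  47.] [array([420., 221.,  64.]), np.float64(1.0)]
fork near [432. 294.  26.] [429. 295.  26.] [array([442., 277.,   8.]), np.float64(0.0)]
fork far [415. 173.  26.] [410. 172.  26.] [array([431., 137.,  -5.]), np.float64(1.0)]
nut1 [317. 301.   0.] [319. 296.   0.] [array([315., 304.,   6.]), np.float64(3.0)]
nut2 [295. 255.   0.] [296. 254.   0.] [array([295., 256.,   1.]), np.float64(0.0)]
disc [426. 231.  20.] [424. 229.  20.] [array([434., 214.,   6.]), np.float64(1.0)]
```

```bash
python3 - <<'E'
from h import *
s=load("scene",0); t=load("side",0)
c1=lambda X,Y:((X+.5)/3.3-.5+180,(Y+.5)/3.3-.5+180)
c2=lambda X,Y:((X+.5)/3.6-.5+190,(Y+.5)/3.6-.5+175)
for n,a,b,z in [("fork near",(418,283),(409,268),13),("fork far",(514,195),(513,196),13)]:
    print(n,onz(s,*c1(*a),z).round(0),onz(t,*c2(*b),z).round(0))
print("third",onz(s,360,165,0),onz(s,342,113,230),onz(t,350,120,230),onz(s,353,118,230))
print("board edge",onz(s,332,172,0),onz(s,360,165,20))
o=ctrl.get_obs(); M=R.from_rotvec(o["orientation"]).as_matrix(); print(M.round(3))
E
python3 - <<'E'
import cv2
a=cv2.imread("pics/scene_0.png")[90:230,230:470]; cv2.imwrite("pics/c3.png",cv2.resize(a,None,fx=3.3,fy=3.3,interpolation=cv2.INTER_CUBIC))
E
```

```text
fork near [439. 282.  13.] [438. 282.  13.]
fork far [421. 158.  13.] [419. 157.  13.]
third [ 529.7905224  -277.01443974    0.        ] [ 548.61567988 -147.06223428  230.        ] [ 533.98305215 -141.02179798  230.        ] [ 503.36390433 -124.41089788  230.        ]
board edge [ 595.07683224 -185.24316937    0.        ] [ 516.21531863 -240.77979659   20.        ]
[[ 0.972  0.235 -0.   ]
 [ 0.235 -0.972  0.001]
 [ 0.    -0.001 -1.   ]]
```

View pics/c3.png

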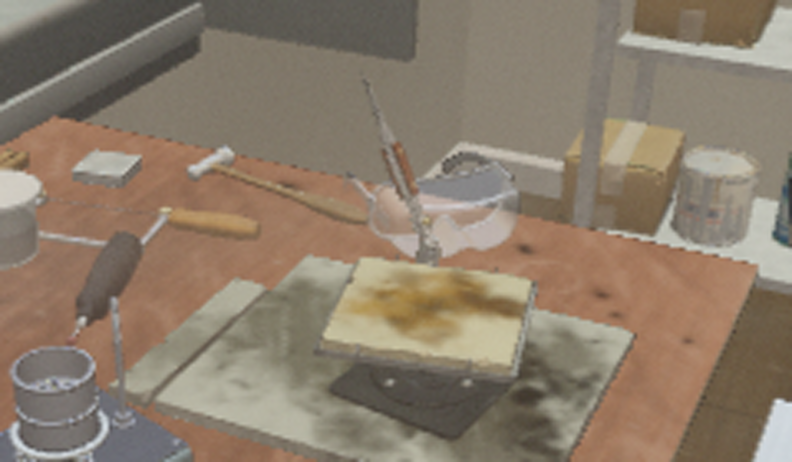

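```bash
python3 -m pendant '[{"dp":[0,0,0.05],"turn":[0,0,0],"claw":0.0878},{"dp":[0.05,0.04,0.1],"turn":[0,0,0.05],"claw":0.0878},{"dp":[0.08,0.07,0.13],"turn":[0,0,0.1],"claw":0.0878},{"dp":[0.11,0.1,0.16],"turn":[0,0,0.2],"claw":0.0878},{"dp":[0.15,0.12,0.2],"turn":[0,0,0.3],"claw":0.0878},{"dp":[0.18,0.15,0.2],"turn":[0,0,0.4],"claw":0.0878},{"dp":[0.22,0.18,0.2],"turn":[0,0,0.5],"claw":0.0878},{"dp":[0.25,0.2,0.2],"turn":[0,0,0.5],"claw":0.0878}]'
python3 -m pendant '[{"dp":[0.01,0.05,0],"turn":[0,0,0.1],"claw":0.0878},{"dp":[0.02,0.1,0],"turn":[0,0,0.2],"claw":0.0878},{"dp":[0.03,0.15,0],"turn":[0,0,0.3],"claw":0.0878},{"dp":[0.04,0.2,0],"turn":[0,0,0.4],"claw":0.0878},{"dp":[0.04,0.25,0],"turn":[0,0,0.5],"claw":0.0878},{"dp":[0.05,0.3,0],"turn":[0,0,0.57],"claw":0.0878},{"dp":[0.05,0.35,0],"turn":[0,0,0.57],"claw":0.0878},{"dp":[0.05,0.4,0],"turn":[0,0,0.57],"claw":0.0878}]'
```

```text
t: 0.95
ee_pos: [385.0, -415.5, 423.0]
orientation: [2.928, 1.134, 0.001]
ft_force: [0.9, -1.0, -1.1]
width: 87.7
t: 1.75
ee_pos: [433.4, -19.5, 421.6]
orientation: [2.495, 1.91, 0.0]
ft_force: [0.4, 0.1, 0.5]
width: 87.9
```

```bash
python3 -m pendant '[{"dp":[0,0.05,0],"turn":[0,0,0],"claw":0.0878},{"dp":[0,0.1,-0.01],"turn":[0,0,0],"claw":0.0878},{"dp":[0,0.15,-0.02],"turn":[0,0,0],"claw":0.0878},{"dp":[0,0.2,-0.03],"turn":[0,0,0],"claw":0.0878},{"dp":[0,0.24,-0.04],"turn":[0,0,0],"claw":0.0878},{"dp":[0,0.26,-0.05],"turn":[0,0,0],"claw":0.0878},{"dp":[0,0.26,-0.05],"turn":[0,0,0],"claw":0.0878},{"dp":[0,0.26,-0.05],"turn":[0,0,0],"claw":0.0878}]'
python3 - <<'E'
from h import *
d=snap("wrist",1); o=ctrl.get_obs()
print(o["ee_pos"],R.from_rotvec(o["orientation"]).as_matrix().round(3),d["xyz"],d["rotation"])
E
```

```text
t: 2.55
ee_pos: [433.5, 238.4, 371.4]
orientation: [2.493, 1.911, -0.002]
ft_force: [-0.6, 0.0, 1.1]
width: 87.8
[433.81143196 237.92086393 371.86088239] [[ 0.261  0.965 -0.   ]
 [ 0.965 -0.261 -0.   ]
 [-0.     0.    -1.   ]] [452.59758376 307.86496618 532.77420665] [-0.26495076  0.03599594 -0.26104131]
```

View pics/wrist_1.png

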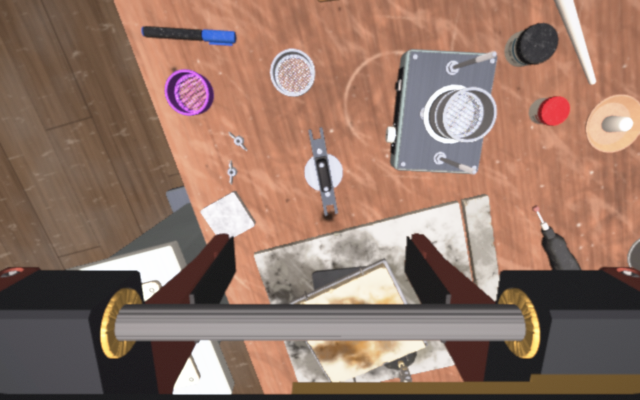

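The picture from above shows the loose grey sieve at (293,72), the purple decoy at (188,92), the lid at (323,172), the shaker stack at about (460,112), and the wing nuts at (238,141) and (232,171). The only things that could pass for the wanted sieve are the purple cup and the sieve on the shaker, so the loose grey one at (293,72) is the choice. I'll check it in a close crop.

```bash
python3 - <<'E'
import cv2
a=cv2.imread("pics/wrist_1.png")[40:230,260:510]; cv2.imwrite("pics/c4.png",cv2.resize(a,None,fx=3,fy=3,interpolation=cv2.INTER_CUBIC))
E
```

```text
(no output)
```

View pics/c4.png

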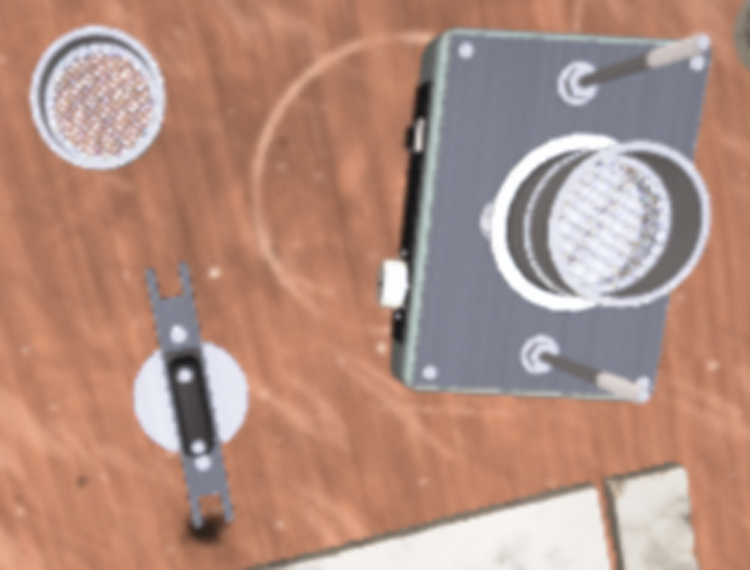

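```bash
python3 - <<'E'
from h import *
w=load("wrist",1)
c=lambda X,Y:((X+.5)/3-.5+260,(Y+.5)/3-.5+40)
for n,a,z in [("sieve",(97.5,97.5),36),("sieveL",(30,97),36),("sieveR",(165,97),36),("lower rim",(628,222),131),("lrR",(710,222),131),("ring",(573,222),90),("rod+",(703,41),164),("rod-",(643,392),164),("base+",(578,82),52),("base-",(541,354),52),("bar hi",(184,356),47),("bar lo",(198,452),47),("fork+",(167,275),13),("fork-",(214,512),13),("disc",(191,397),10)]:
    print(n,onz(w,*c(*a),z).round(1))
s=load("scene",0);t=load("side",0)
# same feature in all pics : consistency
E
```

```text
sieve [428.6 366.1  36. ]
sieveL [398.7 374.4  36. ]
sieveR [458.5 358.3  36. ]
lower rim [616.5 259.4 131. ]
lrR [646.8 251.3 131. ]
ring [610.9 260.5  90. ]
rod+ [636.  315.4 164. ]
rod- [599.5 201.9 164. ]
base+ [636.3 315.2  52. ]
base- [600.1 200.4  52. ]
bar hi [436.5 242.7  47. ]
bar lo [431.  195.3  47. ]
fork+ [437.7 279.6  13. ]
fork- [429.3 153.4  13. ]
disc [433.3 216.1  10. ]
```

```bash
python3 -m pendant '[{"dp":[0,0.045,-0.02],"turn":[0,0,-0.044],"claw":0.0878},{"dp":[-0.002,0.08,-0.05],"turn":[0,0,-0.044],"claw":0.0878},{"dp":[-0.004,0.11,-0.09],"turn":[0,0,-0.044],"claw":0.0878},{"dp":[-0.005,0.128,-0.13],"turn":[0,0,-0.044],"claw":0.0878},{"dp":[-0.005,0.128,-0.18],"turn":[0,0,-0.044],"claw":0.0878},{"dp":[-0.005,0.128,-0.23],"turn":[0,0,-0.044],"claw":0.0878},{"dp":[-0.005,0.128,-0.27],"turn":[0,0,-0.044],"claw":0.0878},{"dp":[-0.005,0.128,-0.27],"turn":[0,0,-0.044],"claw":0.0878}]'
python3 - <<'E'
from h import *
d=snap("wrist",2); o=ctrl.get_obs()
print(o["ee_pos"],R.from_rotvec(o["orientation"]).as_matrix().round(3)[:,1],proj(d,[428.5,366,36]),proj(d,o["ee_pos"]))
E
```

```text
t: 3.4
ee_pos: [426.7, 363.0, 97.5]
orientation: [2.537, 1.852, -0.014]
ft_force: [-0.1, 0.7, -0.5]
width: 87.8
[428.40951135 364.5401057  100.49911234] [ 0.952 -0.305 -0.002] [320.94663845 212.73648686] [321.45141775 253.61165022]
```

View pics/wrist_2.png

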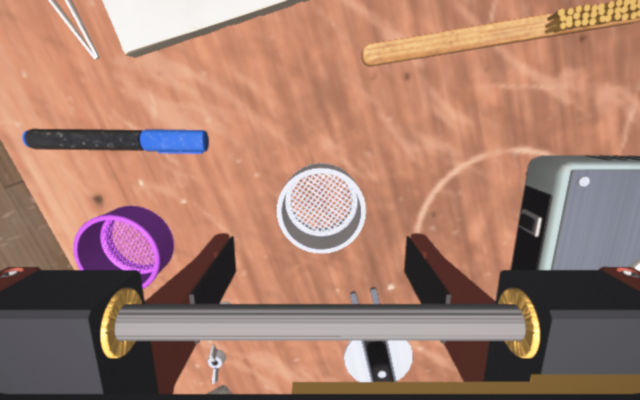

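```bash
python3 -m pendant '[{"dp":[0,0.001,-0.04],"turn":[0,0,0],"claw":0.0878},{"dp":[0,0.001,-0.075],"turn":[0,0,0],"claw":0.0878},{"dp":[0,0.001,-0.093],"turn":[0,0,0],"claw":0.0878},{"dp":[0,0.001,-0.093],"turn":[0,0,0],"claw":0.0878},{"dp":[0,0.001,-0.093],"turn":[0,0,0],"claw":0.055},{"dp":[0,0.001,-0.093],"turn":[0,0,0],"claw":0.055},{"dp":[0,0.001,-0.093],"turn":[0,0,0],"claw":0.055},{"dp":[0,0.001,-0.093],"turn":[0,0,0],"claw":0.055}]'
```

```text
t: 4.25
ee_pos: [429.5, 368.0, 10.0]
orientation: [-2.536, -1.854, -0.003]
ft_force: [-0.5, -0.5, -0.0]
width: 59.4
```

```bash
python3 -m pendant '[{"dp":[0,0,0],"turn":[0,0,0],"claw":0.05},{"dp":[0,0,0],"turn":[0,0,0],"claw":0.05}]'
python3 - <<'E'
from h import *
for i in range(3):
    d=imaging.get_image("wrist"); o=ctrl.get_obs(); print(o["ee_pos"].round(2) if hasattr(o["ee_pos"],'round') else o["ee_pos"],o["width"])
E
python3 -m pendant '[{"dp":[0,0,0.02],"turn":[0,0,0],"claw":0.05},{"dp":[0,0,0.06],"turn":[0,0,0],"claw":0.05},{"dp":[0,0,0.11],"turn":[0,0,0],"claw":0.05},{"dp":[0,0,0.16],"turn":[0,0,0],"claw":0.05},{"dp":[0,0,0.2],"turn":[0,0,0],"claw":0.05},{"dp":[0,0,0.24],"turn":[0,0,0],"claw":0.05}]'
python3 -m pendant '[{"dp":[0.03,-0.02,0],"turn":[0,0,0],"claw":0.05},{"dp":[0.07,-0.04,0],"turn":[0,0,0],"claw":0.05},{"dp":[0.11,-0.06,0],"turn":[0,0,0],"claw":0.05},{"dp":[0.15,-0.08,0],"turn":[0,0,0],"claw":0.05},{"dp":[0.17,-0.11,0],"turn":[0,0,0],"claw":0.05},{"dp":[0.17,-0.11,0],"turn":[0,0,0],"claw":0.05}]'
python3 - <<'E'
from h import *
d=snap("wrist",3);snap("scene",3);snap("side",3); o=ctrl.get_obs()
print(o["ee_pos"],R.from_rotvec(o["orientation"]).as_matrix().round(3)[:,1],o["width"])
E
```

```text
t: 4.45
ee_pos: [429.5, 368.0, 9.9]
orientation: [2.536, 1.855, 0.003]
ft_force: [-0.4, -1.2, 8.7]
width: 58.6
[429.43 367.99   9.88] 58.29307765507401
[429.44 368.04   9.92] 58.21174744579331
[429.46 368.01   9.9 ] 57.965523844550006
t: 5.2
ee_pos: [428.5, 367.4, 251.1]
orientation: [-2.536, -1.855, -0.001]
ft_force: [0.4, 0.3, -0.3]
width: 58.4
t: 5.8
ee_pos: [601.0, 254.2, 248.4]
orientation: [2.539, 1.849, -0.001]
ft_force: [0.9, -0.5, -0.6]
width: 58.2
[598.19631347 257.57591802 248.49554293] [ 0.953 -0.304 -0.001] 58.14338779120278
```

View pics/wrist_3.png

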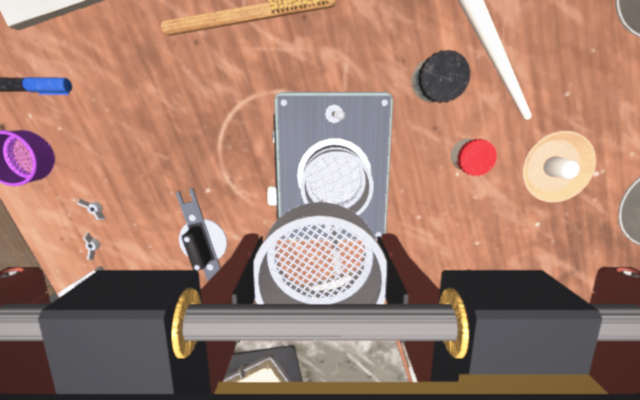

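View pics/scene_3.png

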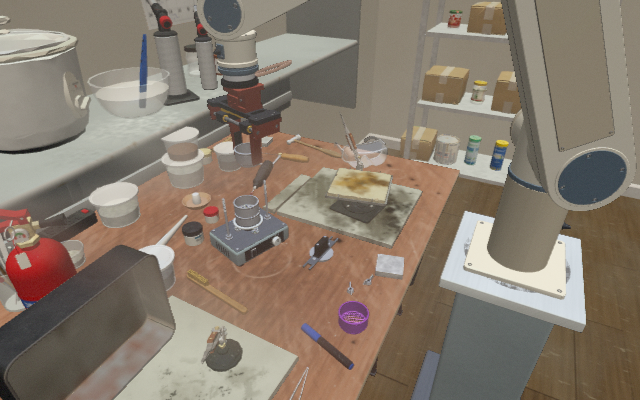

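```bash
python3 - <<'E'
import cv2
a=cv2.imread("pics/wrist_3.png")[80:320,220:420]; cv2.imwrite("pics/c5.png",cv2.resize(a[:,:],None,fx=2.5,fy=2.5,interpolation=cv2.INTER_CUBIC))
E
```

```text
(no output)
```

View pics/c5.png

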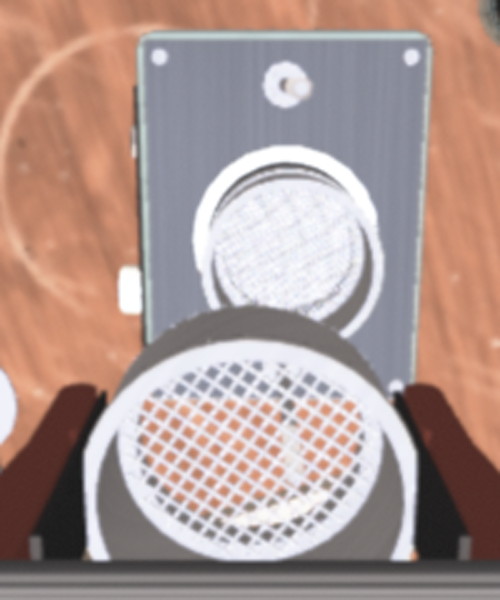

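```bash
cat >> h.py <<'E'
from scipy.optimize import least_squares
def circ(d,pts,z,r=30):
    P=np.array([onz(d,*p,z)[:2] for p in pts])
    s=least_squares(lambda c:np.hypot(*(P-c).T)-r,P.mean(0),loss="soft_l1"); 
    s2=least_squares(lambda c:np.hypot(*(P-c[:2]).T)-c[2],[*P.mean(0),r])
    return s.x.round(2),s.fun.round(1),s2.x.round(2)
E
python3 - <<'E'
from h import *
w=load("wrist",3)
c=lambda X,Y:((X+.5)/2.5-.5+220,(Y+.5)/2.5-.5+80)
H=[(83,480),(100,415),(140,370),(190,347),(250,339),(310,347),(360,372),(400,415),(418,480)]
print("held",circ(w,[c(*p) for p in H],248.5-9.9+36))
L=[(383,268),(376,230),(350,185),(203,262),(207,285)]
print("lower",circ(w,[c(*p) for p in L],131))
print("rod+",onz(w,*c(301,88),164))
# tcp at cam
M=R.from_rotvec(w["rotation"]).as_matrix()
w1=load("wrist",1); M1=R.from_rotvec(w1["rotation"]).as_matrix()
loc=M1.T@(np.array([433.81,237.92,371.86])-w1["xyz"]); print("tcp from cam",w["xyz"]+M@loc, w["xyz"])
a=cv2.imread("pics/wrist_1.png")[80:150,410:510]; cv2.imwrite("pics/c6.png",cv2.resize(a,None,fx=7,fy=7,interpolation=cv2.INTER_CUBIC))
E
```

```text
held (array([601.22, 254.1 ]), array([-0.5,  0.2,  0.4, -0.1, -0.4, -0.1,  0.1,  0.2, -0.3]), array([601.31, 254.34,  29.79]))
lower (array([618.85, 262.3 ]), array([ 0.9, -0.7,  0.5,  0.1,  0.3]), array([618.82, 262.02,  30.24]))
rod+ [635.97792904 315.07163954 164.        ]
tcp from cam [601.29688127 253.72774912 248.85660334] [623.27520327 322.70757597 409.78326473]
```

View pics/c6.png

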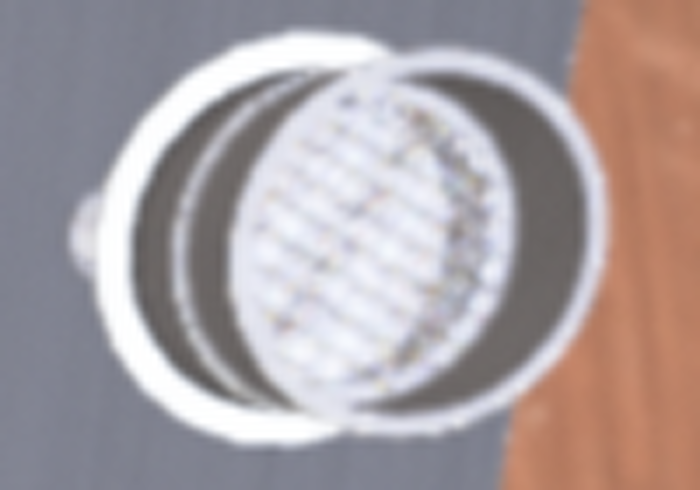

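```bash
python3 - <<'E'
from h import *
w=load("wrist",1)
c=lambda X,Y:((X+.5)/7-.5+410,(Y+.5)/7-.5+80)
L=[(607,220),(565,110),(510,65),(440,48),(400,436),(460,428),(540,370),(595,280)]
print("lower",circ(w,[c(*p) for p in L],131))
for i in range(2):
    d=imaging.get_image("wrist"); o=ctrl.get_obs(); print(o["ee_pos"],np.round(d["xyz"],2))
E
```

```text
lower (array([617.1 , 257.91]), array([ 0.2, -0.1,  0.4,  0.9,  0.7,  1. , -0.3, -0.3]), array([616.07, 258.16,  30.86]))
[597.96741024 258.11258695 248.63131866] [620.4  326.03 409.96]
[597.892432   258.40024259 248.72868829] [620.07 326.54 410.09]
```

```bash
python3 -m pendant '[{"dp":[0.01,0,0],"turn":[0,0,0],"claw":0.05},{"dp":[0.0195,0,-0.02],"turn":[0,0,0],"claw":0.05},{"dp":[0.0195,0,-0.05],"turn":[0,0,0],"claw":0.05},{"dp":[0.0195,0,-0.073],"turn":[0,0,0],"claw":0.05},{"dp":[0.0195,0,-0.073],"turn":[0,0,0],"claw":0.05},{"dp":[0.0195,0,-0.073],"turn":[0,0,0],"claw":0.05}]'
python3 - <<'E'
from h import *
d=snap("wrist",4);a=snap("scene",4);b=snap("side",4); o=ctrl.get_obs()
print(o["ee_pos"],R.from_rotvec(o["orientation"]).as_matrix().round(3)[:,1],o["width"],d["xyz"],o["ft_force"])
cv2.imwrite("pics/c7.png",np.hstack([cv2.resize(a["pixels"][140:270,195:300],None,fx=3.7,fy=3.7,interpolation=cv2.INTER_CUBIC),cv2.resize(b["pixels"][140:270,205:310],None,fx=3.7,fy=3.7,interpolation=cv2.INTER_CUBIC)]))
E
```

```text
t: 6.65
ee_pos: [618.5, 258.2, 176.0]
orientation: [-2.535, -1.855, 0.0]
ft_force: [0.7, -0.3, -0.4]
width: 58.3
[619.34372998 258.19910669 177.51558868] [ 0.953 -0.303  0.002] 58.35303239028866 [640.4945667  326.6300707  337.39404184] [-0.54691936  0.21940715 -0.9074864 ]
```

View pics/c7.png

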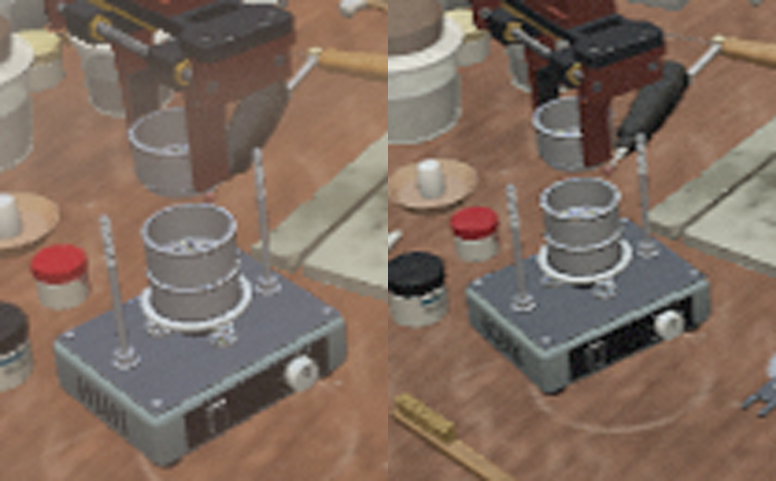

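View pics/wrist_4.png

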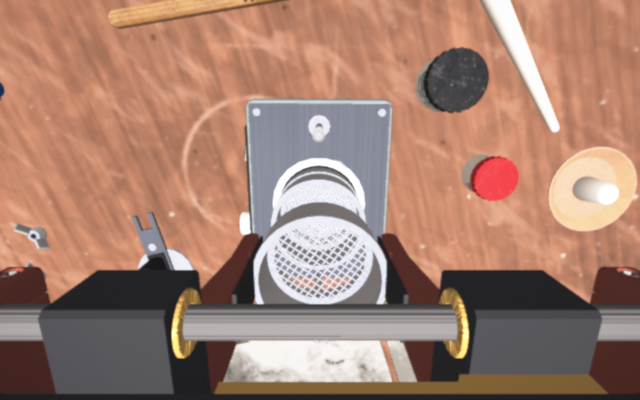

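```bash
python3 -m pendant '[{"dp":[-0.001,0,-0.015],"turn":[0,0,0],"claw":0.05},{"dp":[-0.001,0,-0.03],"turn":[0,0,0],"claw":0.05},{"dp":[-0.001,0,-0.03],"turn":[0,0,0],"claw":0.05},{"dp":[-0.001,0,-0.03],"turn":[0,0,0],"claw":0.05}]'
python3 - <<'E'
from h import *
d=snap("wrist",5);a=snap("scene",5);b=snap("side",5); o=ctrl.get_obs()
print(o["ee_pos"],R.from_rotvec(o["orientation"]).as_matrix().round(3)[:,1],o["width"],d["xyz"],o["ft_force"])
cv2.imwrite("pics/c8.png",np.hstack([cv2.resize(a["pixels"][140:270,195:300],None,fx=3.7,fy=3.7,interpolation=cv2.INTER_CUBIC),cv2.resize(b["pixels"][140:270,205:310],None,fx=3.7,fy=3.7,interpolation=cv2.INTER_CUBIC)]))
E
```

```text
t: 7.2
ee_pos: [616.7, 257.3, 144.6]
orientation: [-2.536, -1.854, 0.003]
ft_force: [0.5, -0.7, -1.2]
width: 58.3
[617.64372115 257.61220604 145.97934714] [ 0.953 -0.303  0.   ] 57.96628547393027 [639.08245329 325.84572486 306.0251057 ] [ 0.47380501 -0.52815958 -0.52188036]
```

View pics/c8.png

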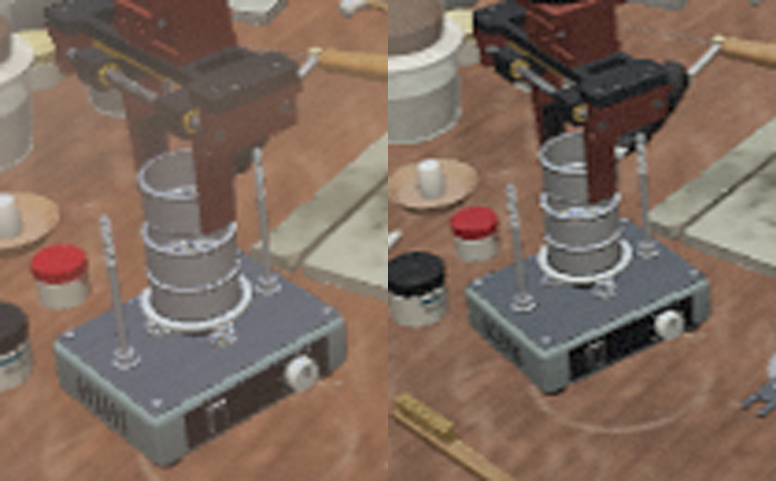

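```bash
python3 -m pendant '[{"dp":[0,0,-0.004],"turn":[0,0,0],"claw":0.05},{"dp":[0,0,-0.006],"turn":[0,0,0],"claw":0.05},{"dp":[0,0,-0.006],"turn":[0,0,0],"claw":0.05}]'
python3 -m pendant '[{"dp":[0,0,-0.002],"turn":[0,0,0],"claw":0.05},{"dp":[0,0,-0.002],"turn":[0,0,0],"claw":0.05}]'
```

```text
t: 7.65
ee_pos: [617.1, 257.5, 139.3]
orientation: [-2.536, -1.854, 0.001]
ft_force: [0.6, 0.1, -0.7]
width: 58.8
t: 7.85
ee_pos: [617.3, 257.6, 137.6]
orientation: [-2.536, -1.854, 0.0]
ft_force: [-0.5, 0.2, -1.0]
width: 58.0
```

```bash
python3 -m pendant '[{"dp":[0,0,-0.002],"turn":[0,0,0],"claw":0.05},{"dp":[0,0,-0.002],"turn":[0,0,0],"claw":0.05}]'
python3 -m pendant '[{"dp":[0,0,-0.002],"turn":[0,0,0],"claw":0.05},{"dp":[0,0,-0.002],"turn":[0,0,0],"claw":0.05}]'
```

```text
t: 8.05
ee_pos: [617.2, 257.5, 135.5]
orientation: [-2.536, -1.854, 0.0]
ft_force: [1.1, 0.2, -1.0]
width: 58.1
t: 8.25
ee_pos: [617.5, 257.6, 134.0]
orientation: [2.536, 1.854, 0.0]
ft_force: [-0.6, 0.0, 0.8]
width: 58.1
```

```bash
python3 -m pendant '[{"dp":[0,0,-0.001],"turn":[0,0,0],"claw":0.05},{"dp":[0,0,-0.001],"turn":[0,0,0],"claw":0.05}]'
python3 - <<'E'
from h import *
a=snap("scene",6);b=snap("side",6); o=ctrl.get_obs()
print(o["ee_pos"],o["ft_force"])
cv2.imwrite("pics/c9.png",np.hstack([cv2.resize(a["pixels"][140:270,195:300],None,fx=3.7,fy=3.7,interpolation=cv2.INTER_CUBIC),cv2.resize(b["pixels"][140:270,205:310],None,fx=3.7,fy=3.7,interpolation=cv2.INTER_CUBIC)]))
E
```

```text
t: 8.45
ee_pos: [617.5, 257.6, 133.1]
orientation: [2.536, 1.854, 0.001]
ft_force: [-1.6, -0.5, 4.3]
width: 58.0
[617.50290575 257.59385408 133.09644563] [-1.77618771 -1.23386175  4.60151125]
```

View pics/c9.png

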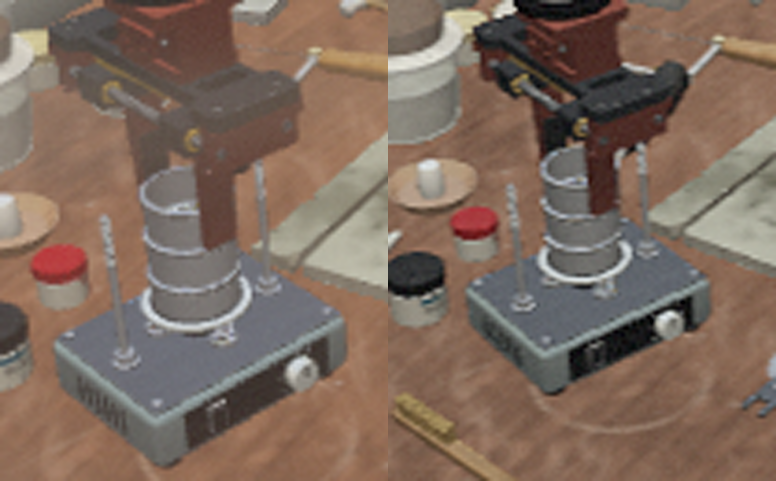

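```bash
python3 -m pendant '[{"dp":[0,0,0.001],"turn":[0,0,0],"claw":0.0878},{"dp":[0,0,0.001],"turn":[0,0,0],"claw":0.0878},{"dp":[0,0,0.001],"turn":[0,0,0],"claw":0.0878},{"dp":[0,0,0.001],"turn":[0,0,0],"claw":0.0878},{"dp":[0,0,0.001],"turn":[0,0,0],"claw":0.0878}]'
python3 -m pendant '[{"dp":[0,0,0.02],"turn":[0,0,0],"claw":0.0878},{"dp":[0,0,0.06],"turn":[0,0,0],"claw":0.0878},{"dp":[0,0,0.11],"turn":[0,0,0],"claw":0.0878},{"dp":[-0.03,-0.01,0.14],"turn":[0,0,0.05],"claw":0.0878},{"dp":[-0.08,-0.02,0.14],"turn":[0,0,0.1],"claw":0.0878},{"dp":[-0.13,-0.03,0.14],"turn":[0,0,0.19],"claw":0.0878},{"dp":[-0.18,-0.04,0.14],"turn":[0,0,0.19],"claw":0.0878},{"dp":[-0.184,-0.04,0.14],"turn":[0,0,0.19],"claw":0.0878}]'
python3 - <<'E'
from h import *
imaging.get_image("side");imaging.get_image("side");imaging.get_image("side")
d=snap("wrist",7);o=ctrl.get_obs()
print(o["ee_pos"],R.from_rotvec(o["orientation"]).as_matrix().round(3)[:,1],o["width"],d["xyz"],o["ft_force"])
cv2.imwrite("pics/c10.png",cv2.resize(d["pixels"][50:300,180:440],None,fx=2.4,fy=2.4,interpolation=cv2.INTER_CUBIC))
E
```

```text
t: 9.05
ee_pos: [617.2, 257.5, 133.4]
orientation: [-2.536, -1.854, 0.001]
ft_force: [0.2, 0.9, -0.6]
width: 87.7
t: 9.85
ee_pos: [428.0, 215.9, 273.1]
orientation: [-2.347, -2.087, 0.006]
ft_force: [0.2, 0.5, -0.8]
width: 87.6
[434.76553702 218.09655088 274.31246175] [ 0.993 -0.118  0.002] 88.17713222758394 [442.52181498 289.12268462 435.93984893] [0.30791041 0.60213831 0.75297459]
```

View pics/c10.png

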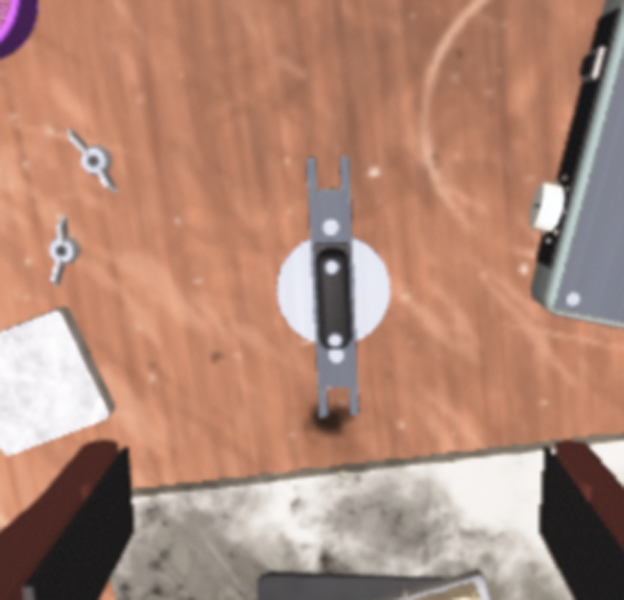

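View pics/wrist_7.png

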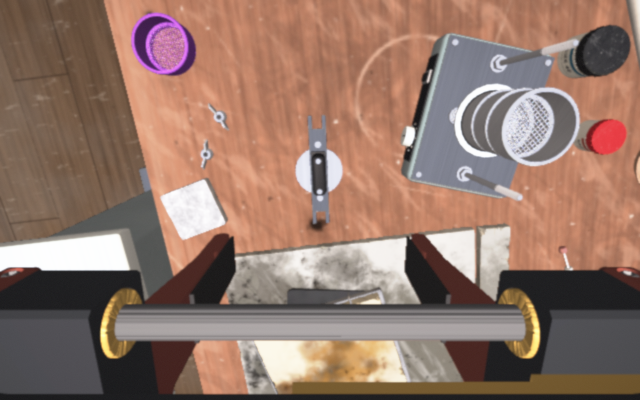

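```bash
python3 - <<'E'
from h import *
w=load("wrist",7)
c=lambda X,Y:((X+.5)/2.4-.5+180,(Y+.5)/2.4-.5+50)
q={}
for n,a,z in [("f+l",(310,157),13),("f+r",(345,157),13),("f-l",(324,416),13),("f-r",(356,414),13),("bar+",(331,250),47),("bar-",(336,347),47),("barL",(314,300),47),("barR",(354,300),47),("discL",(277,291),8),("discR",(390,291),8),("scr+",(331,227),13),("scr-",(337,356),13)]:
    q[n]=onz(w,*c(*a),z); print(n,q[n].round(1))
a=(q["f+l"]+q["f+r"])/2;b=(q["f-l"]+q["f-r"])/2
for a,b in((a,b),(q["scr+"],q["scr-"]),(q["bar+"],q["bar-"])): print((a+b)/2,np.linalg.norm(a-b),np.degrees(np.arctan2(a[0]-b[0],a[1]-b[1])))
E
```

```text
f+l [429.5 285.4  13. ]
f+r [447.  283.3  13. ]
f-l [419.9 148.1  13. ]
f-r [437.4 147.2  13. ]
bar+ [435.1 241.9  47. ]
bar- [431.9 194.3  47. ]
barL [424.  218.9  47. ]
barR [443.3 216.6  47. ]
discL [403.2 218.9   8. ]
discR [462.9 211.9   8. ]
scr+ [435.9 249.5  13. ]
scr- [430.9 181.   13. ]
[433.43765148 216.02366432  13.        ] 137.05156971776535 4.028757455357295
[433.37459609 215.25327918  13.        ] 68.6745668075736 4.13743067820981
[433.48716464 218.09860341  47.        ] 47.706231929567906 3.868521806589056
```

```bash
python3 -m pendant '[{"dp":[-0.001,-0.002,-0.04],"turn":[0,0,0.048],"claw":0.0878},{"dp":[-0.001,-0.002,-0.09],"turn":[0,0,0.048],"claw":0.0878},{"dp":[-0.001,-0.002,-0.14],"turn":[0,0,0.048],"claw":0.0878},{"dp":[-0.001,-0.002,-0.18],"turn":[0,0,0.048],"claw":0.0878},{"dp":[-0.001,-0.002,-0.21],"turn":[0,0,0.048],"claw":0.0878},{"dp":[-0.001,-0.002,-0.235],"turn":[0,0,0.048],"claw":0.0878},{"dp":[-0.001,-0.002,-0.25],"turn":[0,0,0.048],"claw":0.0878},{"dp":[-0.001,-0.002,-0.25],"turn":[0,0,0.048],"claw":0.0878}]'
python3 - <<'E'
from h import *
imaging.get_image("side");imaging.get_image("side")
d=snap("wrist",8);o=ctrl.get_obs()
print(o["ee_pos"],R.from_rotvec(o["orientation"]).as_matrix().round(3)[:,1],o["width"],d["xyz"],o["ft_force"])
E
```

```text
t: 10.85
ee_pos: [432.6, 215.2, 21.0]
orientation: [-2.298, -2.141, 0.006]
ft_force: [0.7, -0.3, 0.1]
width: 88.0
[433.56523464 215.90766836  23.82664515] [ 0.998 -0.07   0.001] 87.64948254466235 [438.87776648 287.41384311 184.63716426] [ 0.6060161   0.80378828 -0.03720338]
```

View pics/wrist_8.png

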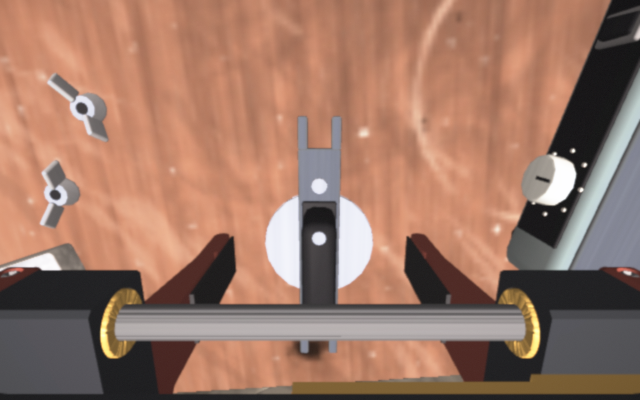

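```bash
python3 -m pendant '[{"dp":[0,0,-0.005],"turn":[0,0,0],"claw":0.0878},{"dp":[0,0,-0.008],"turn":[0,0,0],"claw":0.0878},{"dp":[0,0,-0.008],"turn":[0,0,0],"claw":0.0878},{"dp":[0,0,-0.008],"turn":[0,0,0],"claw":0.0878}]'
python3 -m pendant '[{"dp":[0,0,0],"turn":[0,0,0],"claw":0.01},{"dp":[0,0,0],"turn":[0,0,0],"claw":0.01},{"dp":[0,0,0],"turn":[0,0,0],"claw":0.01},{"dp":[0,0,0],"turn":[0,0,0],"claw":0.01},{"dp":[0,0,0],"turn":[0,0,0],"claw":0.01},{"dp":[0,0,0],"turn":[0,0,0],"claw":0.01},{"dp":[0,0,0],"turn":[0,0,0],"claw":0.01}]'
```

```text
t: 11.4
ee_pos: [432.4, 215.6, 15.9]
orientation: [2.298, 2.142, 0.001]
ft_force: [-0.2, 0.4, -0.4]
width: 87.8
t: 12.1
ee_pos: [432.3, 215.5, 15.7]
orientation: [-2.298, -2.142, 0.0]
ft_force: [0.3, 0.0, -0.6]
width: 35.2
```

```bash
python3 -m pendant '[{"dp":[0,0,0],"turn":[0,0,0],"claw":0.01},{"dp":[0,0,0],"turn":[0,0,0],"claw":0.01},{"dp":[0,0,0],"turn":[0,0,0],"claw":0.01},{"dp":[0,0,0],"turn":[0,0,0],"claw":0.01}]'
python3 -m pendant '[{"dp":[0,0,0],"turn":[0,0,0],"claw":0.01},{"dp":[0,0,0],"turn":[0,0,0],"claw":0.01}]'
```

```text
t: 12.5
ee_pos: [432.4, 215.6, 15.7]
orientation: [2.298, 2.142, 0.0]
ft_force: [0.3, -0.1, -0.8]
width: 15.8
t: 12.7
ee_pos: [432.4, 215.6, 15.7]
orientation: [2.298, 2.142, 0.0]
ft_force: [0.8, 0.1, -0.3]
width: 15.6
```

```bash
python3 -m pendant '[{"dp":[0,0,0.02],"turn":[0,0,0],"claw":0.01},{"dp":[0,0,0.06],"turn":[0,0,0],"claw":0.01},{"dp":[0,0,0.11],"turn":[0,0,0],"claw":0.01},{"dp":[0,0,0.16],"turn":[0,0,0],"claw":0.01},{"dp":[0,0,0.2],"turn":[0,0,0],"claw":0.01},{"dp":[0,0,0.24],"turn":[0,0,0],"claw":0.01},{"dp":[0,0,0.24],"turn":[0,0,0],"claw":0.01}]'
python3 -m pendant '[{"dp":[0.03,0.01,0],"turn":[0,0,-0.04],"claw":0.01},{"dp":[0.06,0.015,0],"turn":[0,0,-0.08],"claw":0.01},{"dp":[0.1,0.02,0],"turn":[0,0,-0.13],"claw":0.01},{"dp":[0.13,0.03,0],"turn":[0,0,-0.18],"claw":0.01},{"dp":[0.16,0.036,0],"turn":[0,0,-0.22],"claw":0.01},{"dp":[0.165,0.04,0],"turn":[0,0,-0.238],"claw":0.01},{"dp":[0.165,0.04,0],"turn":[0,0,-0.238],"claw":0.01},{"dp":[0.165,0.04,0],"turn":[0,0,-0.238],"claw":0.01}]'
python3 - <<'E'
from h import *
imaging.get_image("side");imaging.get_image("side")
d=snap("wrist",9);o=ctrl.get_obs()
print(o["ee_pos"],R.from_rotvec(o["orientation"]).as_matrix().round(3),o["width"],d["xyz"],o["ft_force"],o["moment"])
E
```

```text
t: 13.4
ee_pos: [435.0, 216.8, 260.9]
orientation: [2.296, 2.14, 0.015]
ft_force: [0.2, -0.5, -1.2]
width: 15.9
t: 14.2
ee_pos: [595.8, 255.2, 254.4]
orientation: [-2.534, -1.855, 0.004]
ft_force: [-0.5, 0.3, -2.2]
width: 15.4
[596.21967541 255.36246048 255.6427078 ] [[ 0.302  0.953 -0.001]
 [ 0.953 -0.302 -0.   ]
 [-0.    -0.001 -1.   ]] 15.636121313878059 [618.17835787 323.80180824 416.72632886] [-0.51985927  0.76524402 -2.11036691] [-0.04603261 -0.06408688 -0.08022264]
```

View pics/wrist_9.png

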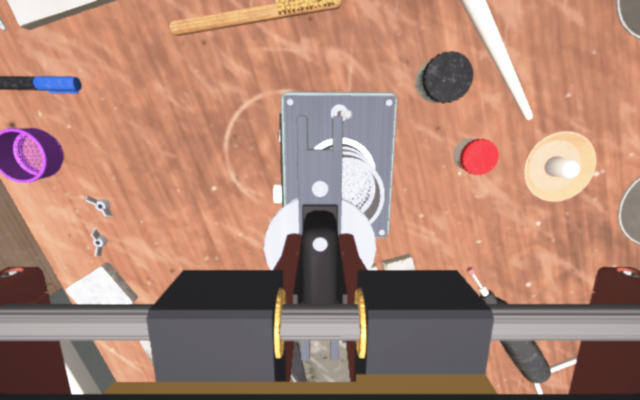

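```bash
python3 - <<'E'
from h import *
w=load("wrist",9)
cv2.imwrite("pics/c11.png",cv2.resize(w["pixels"][80:280,240:410],None,fx=3,fy=3,interpolation=cv2.INTER_CUBIC))
M=R.from_rotvec(w["rotation"]).as_matrix();w1=load("wrist",1); M1=R.from_rotvec(w1["rotation"]).as_matrix()
loc=M1.T@(np.array([433.81,237.92,371.86])-w1["xyz"]); T=w["xyz"]+M@loc; print("tcp",T)
tx=np.array([.302,.953,0]);ty=np.array([.953,-.302,0])
for n,p in [("fl",(303.5,117)),("fr",(336,117)),("scr",(320,188)),("dL",(264,244)),("dR",(376,244))]:
    z=T[2]-2.7 if n[0]!='d' else T[2]-7
    P=onz(w,*p,z)-T; print(n,P@tx,P@ty)
E
```

```text
tcp [596.26484291 254.81491675 255.79385804]
fl 69.1800277755285 -7.747024626513969
fr 69.17665424603527 7.47616299547017
scr 35.10034775966861 -0.017803570322496385
dL 3.6076608343204093 -29.796119044113855
dR 3.6252315298899447 29.74308690943081
```

View pics/c11.png

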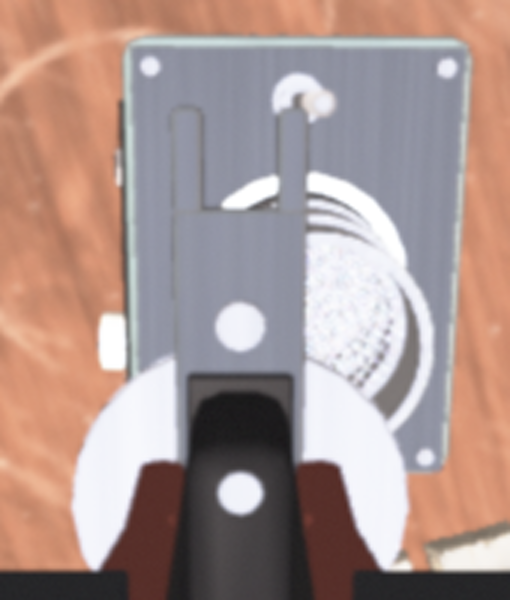

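```bash
python3 -m pendant '[{"dp":[0.01,0.001,0],"turn":[0,0,0],"claw":0.01},{"dp":[0.0213,0.002,-0.01],"turn":[0,0,0],"claw":0.01},{"dp":[0.0213,0.002,-0.03],"turn":[0,0,0],"claw":0.01},{"dp":[0.0213,0.002,-0.053],"turn":[0,0,0],"claw":0.01},{"dp":[0.0213,0.002,-0.053],"turn":[0,0,0],"claw":0.01},{"dp":[0.0213,0.002,-0.053],"turn":[0,0,0],"claw":0.01}]'
python3 - <<'E'
from h import *
a=snap("scene",10);b=snap("side",10)
d=snap("wrist",10);o=ctrl.get_obs()
print(o["ee_pos"],R.from_rotvec(o["orientation"]).as_matrix().round(3)[:,1],o["width"],d["xyz"],o["ft_force"])
cv2.imwrite("pics/c12.png",np.hstack([cv2.resize(x,None,fx=3.5,fy=3.5,interpolation=cv2.INTER_CUBIC) for x in (a["pixels"][130:270,195:300],b["pixels"][130:270,205:310])]))
cv2.imwrite("pics/c13.png",cv2.resize(d["pixels"][80:280,220:420],None,fx=3,fy=3,interpolation=cv2.INTER_CUBIC))
E
```

```text
t: 14.95
ee_pos: [618.9, 257.4, 202.2]
orientation: [-2.536, -1.854, 0.002]
ft_force: [0.3, 0.3, -0.8]
width: 15.9
[619.5638067  257.89118453 204.00581565] [ 0.953 -0.303  0.002] 16.11087804758459 [641.35315726 326.15264557 365.28434348] [-0.09422147  0.20273971 -0.34145076]
```

View pics/c12.png

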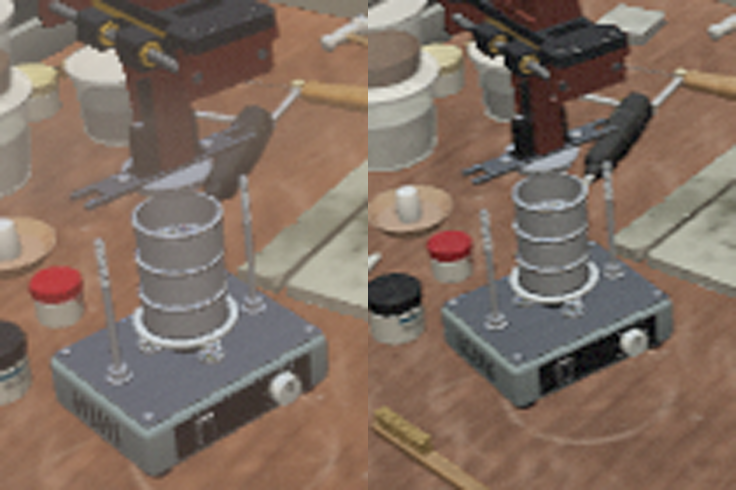

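View pics/c13.png

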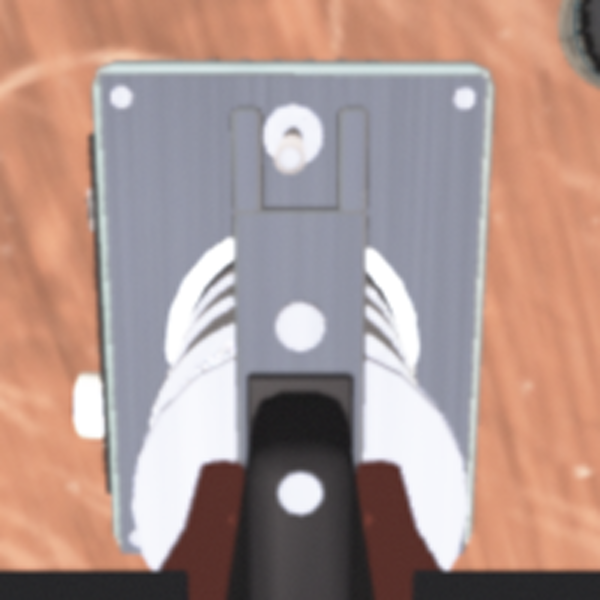

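```bash
python3 - <<'E'
from h import *
w=load("wrist",10)
M=R.from_rotvec(w["rotation"]).as_matrix();w1=load("wrist",1); M1=R.from_rotvec(w1["rotation"]).as_matrix()
loc=M1.T@(np.array([433.81,237.92,371.86])-w1["xyz"]); T=w["xyz"]+M@loc; print("tcp",T)
c=lambda X,Y:((X+.5)/3-.5+220,(Y+.5)/3-.5+80)
tx=np.array([.303,.953,0]);ty=np.array([.953,-.303,0])
for n,p,z in [("rod tip",(289.5,155),164),("nut",(293,135),54),("slot mid",(300,208),T[2]-2.7),("slotL",(262,160),T[2]-2.7),("slotR",(340,160),T[2]-2.7),("corner L",(121,97),52),("corner R",(464,98),52)]:
    P=onz(w,*c(*p),z); print(n,P.round(1),(P-T)@tx,(P-T)@ty)
print(ctrl.get_obs()["ee_pos"])
E
```

```text
tcp [619.85376207 257.36697358 204.20994814]
rod tip [636.1 315.6 164. ] 60.447836330081465 -2.1762374832109415
nut [636.  315.1  54. ] 59.95658935517631 -2.11015914758633
slot mid [636.1 309.2 201.5] 54.291943279807825 -0.17848300321288224
slotL [632.7 318.2 201.5] 61.83845106230476 -6.189133946012635
slotR [644.5 314.4 201.5] 61.83617088151532 6.1509856863229775
corner L [590.5 341.1  52. ] 70.9265458352447 -53.32810556721223
corner R [687.8 309.9  52. ] 70.6264228370006 48.86054955048526
[619.5638067  257.89118453 204.00581565]
```

```bash
python3 -m pendant '[{"dp":[-0.0022,0.0004,-0.01],"turn":[0,0,0],"claw":0.01},{"dp":[-0.0022,0.0004,-0.02],"turn":[0,0,0],"claw":0.01},{"dp":[-0.0022,0.0004,-0.024],"turn":[0,0,0],"claw":0.01},{"dp":[-0.0022,0.0004,-0.024],"turn":[0,0,0],"claw":0.01},{"dp":[-0.0022,0.0004,-0.024],"turn":[0,0,0],"claw":0.01}]'
python3 - <<'E'
from h import *
a=snap("scene",11);b=snap("side",11)
d=snap("wrist",11);o=ctrl.get_obs()
print(o["ee_pos"],d["xyz"],o["ft_force"])
cv2.imwrite("pics/c14.png",np.hstack([cv2.resize(x,None,fx=3.5,fy=3.5,interpolation=cv2.INTER_CUBIC) for x in (a["pixels"][130:270,195:300],b["pixels"][130:270,205:310])]))
cv2.imwrite("pics/c15.png",cv2.resize(d["pixels"][80:280,220:420],None,fx=3,fy=3,interpolation=cv2.INTER_CUBIC))
E
```

```text
t: 15.6
ee_pos: [616.4, 257.9, 178.5]
orientation: [-2.536, -1.854, 0.0]
ft_force: [-0.2, -0.4, -1.7]
width: 15.4
[616.7092022  258.07793306 179.06953189] [638.62891012 326.45146807 340.45228928] [-0.67533735 -0.3592357  -1.33952594]
```

View pics/c14.png

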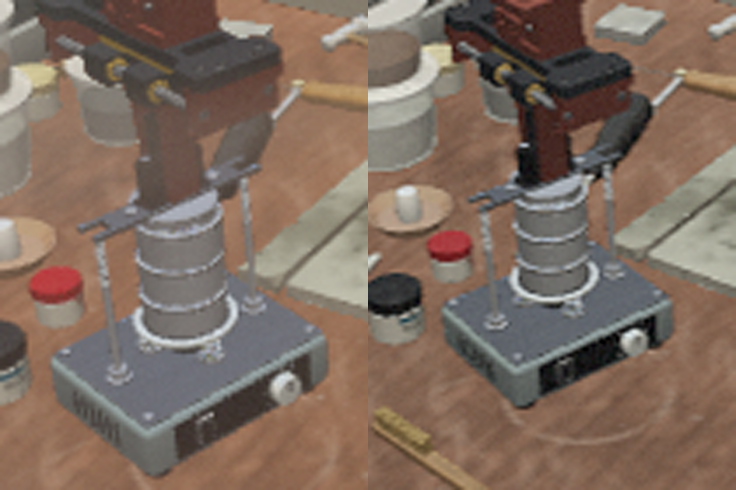

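View pics/c15.png

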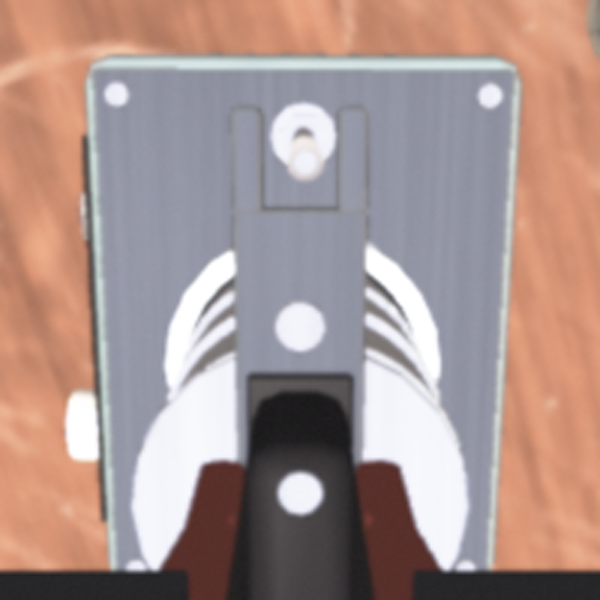

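```bash
python3 -m pendant '[{"dp":[0.0008,-0.0002,0],"turn":[0,0,0],"claw":0.01},{"dp":[0.0008,-0.0002,-0.002],"turn":[0,0,0],"claw":0.01},{"dp":[0.0008,-0.0002,-0.003],"turn":[0,0,0],"claw":0.01},{"dp":[0.0008,-0.0002,-0.005],"turn":[0,0,0],"claw":0.01},{"dp":[0.0008,-0.0002,-0.005],"turn":[0,0,0],"claw":0.01}]'
python3 -m pendant '[{"dp":[0,0,-0.001],"turn":[0,0,0],"claw":0.01},{"dp":[0,0,-0.002],"turn":[0,0,0],"claw":0.01},{"dp":[0,0,-0.002],"turn":[0,0,0],"claw":0.01}]'
```

```text
t: 16.25
ee_pos: [617.1, 257.6, 173.4]
orientation: [2.536, 1.854, -0.001]
ft_force: [0.5, -1.1, -0.9]
width: 16.1
t: 16.55
ee_pos: [617.2, 257.7, 171.5]
orientation: [-2.536, -1.854, 0.0]
ft_force: [0.6, -0.8, -2.0]
width: 16.1
```

```bash
python3 -m pendant '[{"dp":[0,0,-0.001],"turn":[0,0,0],"claw":0.01},{"dp":[0,0,-0.002],"turn":[0,0,0],"claw":0.01},{"dp":[0,0,-0.002],"turn":[0,0,0],"claw":0.01}]'
python3 -m pendant '[{"dp":[0,0,-0.001],"turn":[0,0,0],"claw":0.01},{"dp":[0,0,-0.001],"turn":[0,0,0],"claw":0.01},{"dp":[0,0,-0.001],"turn":[0,0,0],"claw":0.01}]'
```

```text
t: 16.85
ee_pos: [617.1, 257.7, 169.4]
orientation: [-2.536, -1.854, 0.001]
ft_force: [0.4, -0.7, -1.7]
width: 15.8
t: 17.15
ee_pos: [617.3, 257.8, 168.7]
orientation: [2.536, 1.854, 0.0]
ft_force: [0.1, 0.7, -1.3]
width: 15.8
```

```bash
python3 -m pendant '[{"dp":[0,0,-0.001],"turn":[0,0,0],"claw":0.01},{"dp":[0,0,-0.001],"turn":[0,0,0],"claw":0.01},{"dp":[0,0,-0.001],"turn":[0,0,0],"claw":0.01}]'
python3 -m pendant '[{"dp":[0,0,-0.001],"turn":[0,0,0],"claw":0.01},{"dp":[0,0,-0.001],"turn":[0,0,0],"claw":0.01},{"dp":[0,0,-0.001],"turn":[0,0,0],"claw":0.01}]'
```

```text
t: 17.45
ee_pos: [617.4, 257.8, 168.1]
orientation: [2.536, 1.854, 0.001]
ft_force: [-0.6, -1.2, 3.2]
width: 16.0
t: 17.75
ee_pos: [617.4, 257.8, 166.9]
orientation: [2.536, 1.854, 0.001]
ft_force: [-0.6, -0.9, 2.9]
width: 15.9
```

```bash
python3 -m pendant '[{"dp":[0,0,-0.001],"turn":[0,0,0],"claw":0.01},{"dp":[0,0,-0.002],"turn":[0,0,0],"claw":0.01},{"dp":[0,0,-0.003],"turn":[0,0,0],"claw":0.01},{"dp":[0,0,-0.003],"turn":[0,0,0],"claw":0.01}]'
python3 - <<'E'
from h import *
a=snap("scene",12);b=snap("side",12)
d=snap("wrist",12);o=ctrl.get_obs()
print(o["ee_pos"],d["xyz"],o["ft_force"])
cv2.imwrite("pics/c16.png",np.hstack([cv2.resize(x,None,fx=3.5,fy=3.5,interpolation=cv2.INTER_CUBIC) for x in (a["pixels"][130:270,195:300],b["pixels"][130:270,205:310])]))
cv2.imwrite("pics/c17.png",cv2.resize(d["pixels"][80:280,220:420],None,fx=3,fy=3,interpolation=cv2.INTER_CUBIC))
E
```

```text
t: 18.15
ee_pos: [617.4, 257.8, 163.8]
orientation: [2.536, 1.854, 0.001]
ft_force: [-1.5, -0.4, 6.0]
width: 16.1
[617.40008527 257.8059045  163.9384496 ] [639.34548486 326.23891698 325.39580802] [-1.25100078 -0.54182845  5.95573124]
```

View pics/c16.png

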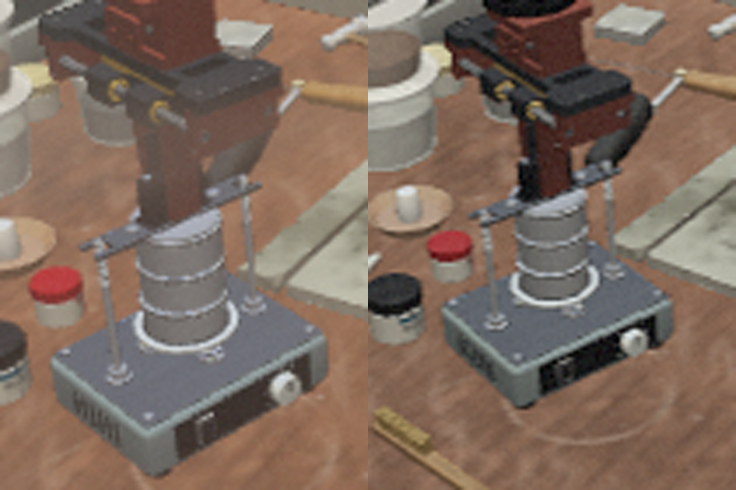

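View pics/c17.png

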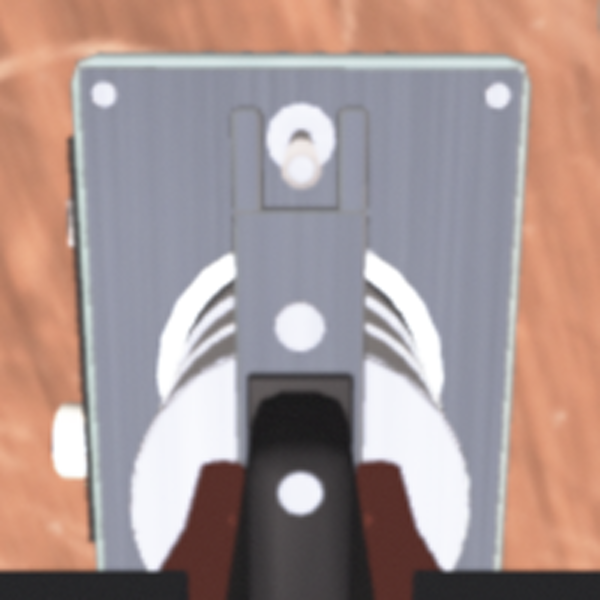

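```bash
python3 -m pendant '[{"dp":[0,0,-0.001],"turn":[0,0,0],"claw":0.01},{"dp":[0,0,-0.002],"turn":[0,0,0],"claw":0.01},{"dp":[0,0,-0.003],"turn":[0,0,0],"claw":0.01},{"dp":[0,0,-0.0038],"turn":[0,0,0],"claw":0.01},{"dp":[0,0,-0.0038],"turn":[0,0,0],"claw":0.01},{"dp":[0,0,-0.0038],"turn":[0,0,0],"claw":0.01},{"dp":[0,0,-0.0038],"turn":[0,0,0],"claw":0.01},{"dp":[0,0,-0.0038],"turn":[0,0,0],"claw":0.01}]'
python3 - <<'E'
from h import *
a=snap("scene",13);b=snap("side",13)
F=[]
for i in range(6):
    d=imaging.get_image("wrist");o=ctrl.get_obs();F.append([*o["ee_pos"],*o["ft_force"]])
print(np.mean(F,0).round(2),np.std(F,0).round(2))
cv2.imwrite("pics/c18.png",np.hstack([cv2.resize(x,None,fx=3.5,fy=3.5,interpolation=cv2.INTER_CUBIC) for x in (a["pixels"][130:270,195:300],b["pixels"][130:270,205:310])]))
cv2.imwrite("pics/c19.png",cv2.resize(d["pixels"],None,fx=1.2,fy=1.2))
# scene: platform sink via pan ring shift
E
```

```text
t: 19.1
ee_pos: [617.4, 257.9, 160.5]
orientation: [2.536, 1.854, 0.001]
ft_force: [-2.7, -0.5, 7.7]
width: 15.6
[617.4  257.85 160.54  -2.55  -0.93   8.25] [0.02 0.01 0.01 0.47 0.3  0.65]
```

View pics/c18.png

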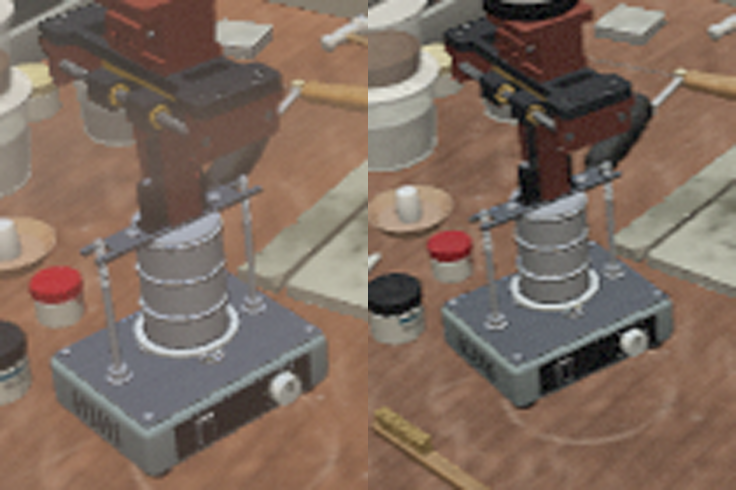

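View pics/c19.png

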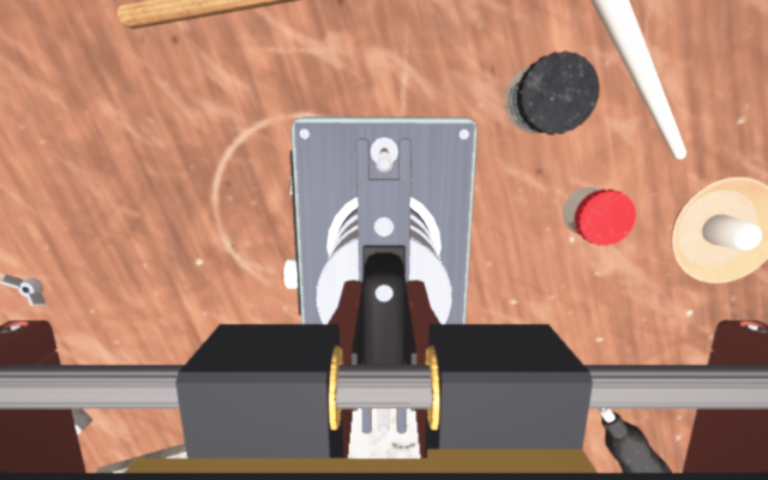

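```bash
python3 - <<'E'
from h import *
print(ctrl.get_obs()["t"]); print(ctrl.close_job())
E
```

```text
19.5
the job is handed in; nothing more can be done
None
```

The job is handed in at about 19.5 s: the loose sieve is nested in the one on the shaker. The lid sits on top with both forks round the rods, and the gripper is still holding it down.

- **Sieve:** it went in with no measurable resistance and seated at the expected height. The flush shoulder and rim showed in both fixed views, and it stayed nested after I let go.
- **Lid:** it touched down at a tool height of about 168.2 mm against a computed 168.7 mm. In the wrist view the +y rod stood central in its slot. I judged the -y rod only from the fixed cameras, where it passes through its fork.
- **Press:** the tool rests steadily at 160.5 mm, about 7.8 mm below touchdown. The push averages 8.25 N, which fits about 8 mm of sinking, well short of the stop. The rod ends stand above the forks in both fixed views.

- **Off-target:** a small sideways force of about 2.5 N remains on the lid.
- **Disagreement:** one estimate of the lower rim, taken from a half-hidden view, was about 4 mm off the others. I dropped it in favour of the clear view and the midpoint between the rods.
- **Not checked:** I deliberately touched nothing else, but I did not compare the other objects' positions before and after.

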